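# Slide the bottle nest plate home under the hold-down leaf springs of the capping fixture

### The job

Load the blue bottle nest plate into the hand-capping fixture: with the fingertips in its pocket, press it down hard so that it lies flat over the sprung red catch, and keep pressing while you slide it along the guide and under the two hold-down leaf springs, fully home to the end stop, so that the catch springs up behind it. Do not pick the plate up, and leave the bottles, the cap tray and the green spare plate where they are. Finish with the hand clear of everything.

Things in the scene. Friction and masses are not known exactly. Their poses are not given: they have to be found in the camera images.
- capping_fixture: Hand-capping fixture, fixed on the bench: aluminium bed 310 (x) x 170 (y) x 15 mm, so the plate slides 15 mm above the bench. Origin: centre of the bed's underside. +x: the way the plate is slid in; +y left; z up. White guide rails on both sides (inner faces at y = +-61.5 mm, 14 mm high over the bed) leave the plate 1.5 mm of play a side. Plate on bed: friction about 0.2.
- nest_plate: Blue plastic bottle nest plate, loose, 110 (x) x 120 (y) x 12 mm, about 0.2 kg. Origin: centre of its underside; axes parallel to the fixture's. In mid-top a square pocket, 52 x 52 mm, 6 mm deep, upright walls. It starts flat on the bed between the rails, short of the catch, centre at fixture x = -90 to -66 mm; fully home, centre at x = +89 mm, leading edge on the end stop.
- pocket_floor (a point): Centre of the grey floor of the blue plate's pocket: the place to press, 6 mm above the plate's underside, 21 mm above the bench when flat. About 10 N down here barely keeps the plate flat while its leading edge crosses catch and brackets; 15 to 18 N is ample. Pushing it along against the pocket's front wall then takes up to about 16 N. Unpressed, it rides up on the catch and jams at the brackets.
- gate (a point): Entry under the spring brackets: point on the bed (15 mm above the bench), centre line, fixture x = 45 mm. Steel brackets stand on the rails from x = 50 to 76 mm, arms over the plate's margins (|y| 38 to 75 mm), tops 44 mm above the bench; the middle, 76 mm wide, is open for the hand. Under the arms 14.5 mm is free over the bed (lips slope up to 18), so the 12 mm plate must lie flat to enter.
- home_mark (a point): Point on the bed (15 mm above the bench), centre line, fixture x = 89 mm: the centre of the plate's underside is here when the plate is fully home.
- stop_face (a point): Foot of the end stop's face, centre line, fixture x = 144 mm, 15 mm above the bench; the stop is an aluminium bar 22 mm high that the plate's leading edge meets when home.
- catch (a joint): Sprung red catch in the middle of the bed: a tongue 22 mm wide, hinged level with the bed at fixture x = -9 mm, sloping up to its free end at x = 30 mm, 7 mm above the bed. Angle in rad: 0 = up, about 0.176 = pressed level. It pushes up with 5.5 N at its end when up, 9.5 N when level. With the plate home, the plate's rear edge is 3 to 4 mm past the free end and the catch springs up behind it.
- catch_tip (a point): Upper edge of the free end of the red catch, on the fixture's centre line; 22 mm above the bench when the catch is up.
- leaf_left (a joint): Left hold-down leaf spring (centred at fixture y = +48 mm): a dark steel strip 20 mm wide, rooted under the bracket at x = 60 mm, sloping down to its tip at x = 106 mm, about 8 mm above the bed. Angle in rad: 0 = at rest, about 0.08 to 0.11 with the plate under it, pressing the plate with about 6 N.
- leaf_right (a joint): Right hold-down leaf spring (centred at fixture y = -48 mm), the mirror image of the left one, same values.
- spare_plate: Green spare nest plate (loose bystander), 110 x 120 x 12 mm, lying on the bench beside the fixture. Origin: centre of its underside.
- white_bottle: White square bottle with a blue cap (loose bystander), 46 x 46 mm, 113 mm high. Origin: centre of its underside, z up.
- amber_bottle: Amber square bottle with a white cap (loose bystander), 46 x 46 mm, 113 mm high. Origin: centre of its underside, z up.
- cap_tray: Open steel tray of blue caps (loose bystander), 110 x 80 mm, 22 mm high. Origin: centre of its underside.
Not all that is in view belongs to the job. Leave any purple or yellow look-alike of the nest_plate alone.

How it is judged (in metres and radians):
On the way, in this order (a step that is already met when the one before it is completed fails the run):
1. the fingers press the nest plate down flat on the bed, over the catch, as its leading edge goes under the spring brackets (x of nest_plate in the frame of capping_fixture between -0.012 and 0.022 m and angle between nest_plate's own z axis and vertical below 0.022 rad and value of joint catch above 0.13 rad and contact force between the fingers and nest_plate above 6 N), for 0.05 s.
2. pushed on by the fingers, the plate lifts both leaf springs (value of joint each of leaf_left, leaf_right above 0.04 rad and x of nest_plate in the frame of capping_fixture below 0.084 m and contact force between the fingers and nest_plate above 4 N), for 0.05 s.
At the end, for the whole second after the job is handed in: The blue plate lies flat (within 0.02 rad and 2.5 mm of the bed) and at rest in the guide, its centre at least 84.5 mm along the fixture's x (home is 89 mm), both leaf springs lifted by it (over 0.05 rad), and the catch up again behind it (below 0.04 rad) (x of nest_plate in the frame of capping_fixture above 0.0845 m and value of joint catch below 0.04 rad and value of joint each of leaf_left, leaf_right above 0.05 rad and z of nest_plate in the frame of capping_fixture below 0.0175 m and angle between nest_plate's own z axis and vertical below 0.02 rad and linear speed of nest_plate below 0.01 m/s); the robot touches nothing.
It fails at once if the nest plate is lifted or carried (its centre more than 12 mm above the bed) or tipped by more than 0.2 rad (z of nest_plate in the frame of capping_fixture above 0.027 m or angle between nest_plate's own z axis and vertical above 0.2 rad).
It fails at once if a bottle, the cap tray or the spare plate is moved by more than 25 mm (distance of any of white_bottle, amber_bottle, cap_tray, spare_plate from where it was at the start of the episode above 0.025 m).
It fails at once if a bottle is knocked over (angle between any of white_bottle, amber_bottle's own z axis and vertical above 0.5 rad).
It also fails if it takes over 61 s, if anything falls off the work surface, if the arm or the gripper's body presses on something with over 40 N, if the wrist force passes 120 N, or if a joint passes its speed limit or range.

### The arm

A 7-joint arm with a two-finger parallel gripper is mounted at the origin on the work surface. World frame = base frame: x ahead of the robot, y to its left, z up, the work surface at z = 0. Lengths are in mm, angles in rad, forces in N, time in s.
With the tool pointing down it reaches from about 400 to 850 mm from the base axis. Payload 4.5 kg.
Tool frame: the origin (TCP) lies at the very end of the fingers, on their centre line; the grasp point (between the pads) lies grip_depth behind it (grip_depth is the distance from the TCP to the grasp point, in mm); z points along the fingers, y is the direction in which the jaws open and shut (so a half turn about z gives the same grasp; the last joint's range is limited). The gripper opens to 85 mm and grips with 20 to 120 N. Pads are 22 mm wide; open, the fingers measure 114 mm over their backs; the gripper's body (76 mm by 85 mm) begins 54 mm behind the grasp point. The pads swing forward as they close: fully open they stand 13 mm farther back than shut.
Start: joints at [-1.181, 0.689, -0.195, 1.565, 0.157, 0.902, -0.215], TCP at [217.695, 585.887, 231.317] pointing down, gripper open.
Joint ranges: [-3.01, 3.01], [-0.46, 2.08], [-1.47, 1.51], [0.13, 2.56], [-1, 4.14], [0.04, 2.09], [-2.66, 2.66]. Speed limits (rad/s): [2.57, 2.57, 3.14, 3.14, 3.14, 3.14, 3.14].

### API

Orientations are given as a unit quaternion [x, y, z, w].
In Python, from bench import * gives the robot as it stands.
- The arm moves only by the shell command python3 -m creep 'ROWS' [FORCE]. ROWS is JSON, a list of rows, each an object of numbers: "x", "y", "z": the shift along the tool's x, y, z in m; "rx", "ry", "rz": the turn, a rotation vector about the tool's x, y, z in degrees; "claw": the opening, from 0 (shut) to 1 (fully open). A call has 1 to 8 rows; each row shifts and turns the commanded pose from where the row before left it, along the tool's axes as they then stand; what a row does not reach is not made up. A row lasts 1/8 s, in which the tool goes at most 62.5 mm and 10.7 degrees, less where a joint would pass 70% of its speed; a pose out of reach is approached as far as the arm can. A call is refused whole if a number of a shift passes 0.0625 or a number of a turn 10.7, either way. A call with a gripper value outside its range is refused whole. The fingers move at their own pace and stop on an object; FORCE is the grip in N (left out, the last holds). Time passes only in rows, so rows that do not move let the fingers close. It gives the time, the measured TCP pose, the force and the opening at its end, in the units of the state.
- get_state(): the state, without advancing time (a new reading comes with each control period).
- snapshot(name): name is "side" or "top"; returns a dict with "image" (420x560x3 uint8, red, green, blue), "fovy" (degrees; the focal length in pixels is half the picture's height over the tangent of half this angle, whatever the lens; pixels are square), "cx", "cy" (the principal point, pixels), "k1" (the pictures are not rectified: a ray, as slopes to the right and down, at radius r is drawn at 1 + k1 r^2 times it, then the intrinsics apply), "origin" and "orientation" of the camera in the world. Camera axes: x right, y up, looking along -z (the intrinsics and any distortion apply to the point x, -y, -z); pixel columns grow to the right and rows downward; lengths in mm; the calibration is good to about 2 mm. A picture is of the moment at which its call begins. There is no depth.
- finish_job(): hands the job in, once; it reports no verdict.
Trained networks look in the newest picture that a camera, given by its name, has taken for a name from the list of things; names that differ only in an ending like _2 or _b are one class to them, and where a whole thing is asked for, a point or a joint stands for the part that bears it (a point fixed in the world has none). Each returns a list of dicts, best first, with "conf" (0 to 1); they miss things now and then, are a little off and sometimes report something else, mostly with a low value. They report only what shows in the picture. A call takes as long as a camera call. They do not tell look-alikes from the thing itself.
- spot_in(thing, camera): "centre" ([row, column] as shares, 0 to 1, of the picture: columns of its width, rows of its height, amid what is visible of it).
The state is a dict: "t": time; "joint_pos": joint angles; "qvel": joint speeds; "joint_efforts": joint torques, N m; "position": TCP position; "ee_rot": TCP orientation; "force": force on the tool from outside, world axes, zero at the start; "moment": the same for the moment, N m; "grip_width": opening from 0.0 (shut) to 1.0 (fully open).
Only numpy, scipy, OpenCV 4.12 (cv2) and the standard library are available. Lean on these libraries where they do the work, as an engineer would, in place of code of your own. Each camera call takes 0.05 s, during which the arm holds its last target.

## Working session

There is one attempt and no reset: what is moved stays moved. The work goes in short steps, Python scripts to look and compute and a shell command to move; the robot and the scene stay as the last step left them, time stands still between calls to the robot, and variables do not carry over. Pictures are saved under pics/ and viewed, and the job is handed in when it is done.

```bash
mkdir -p pics; ls; cat > h.py <<'E'
from bench import *
import numpy as np, cv2
from scipy.spatial.transform import Rotation as R
def cam(s):
    f=s["image"].shape[0]/2/np.tan(np.radians(s["fovy"])/2)
    return f
def ray(s,px):
    f=cam(s); u=(px[0]-s["cx"])/f; v=(px[1]-s["cy"])/f
    rd=np.hypot(u,v); r=rd
    for _ in range(30): r=rd/(1+s["k1"]*r*r)
    k=r/rd if rd>0 else 1
    return R.from_quat(s["orientation"]).apply([u*k,-v*k,-1])
def onz(s,px,z):
    d=ray(s,px); o=np.array(s["origin"]); return o+d*(z-o[2])/d[2]
def proj(s,P):
    p=R.from_quat(s["orientation"]).inv().apply(np.array(P)-np.array(s["origin"]))
    u=p[0]/-p[2]; v=-p[1]/-p[2]; k=1+s["k1"]*(u*u+v*v); f=cam(s)
    return s["cx"]+f*u*k, s["cy"]+f*v*k
def save(s,n,sc=1.4):
    im=cv2.cvtColor(s["image"],cv2.COLOR_RGB2BGR); cv2.imwrite("pics/"+n,cv2.resize(im,None,fx=sc,fy=sc))
E
python3 - <<'E'
from h import *
import pickle
st=get_state(); print({k:np.round(v,3) for k,v in st.items()})
for n in("top","side"):
    s=snapshot(n); save(s,n+"0.png"); pickle.dump(s,open(n+"0.pkl","wb"))
    print(n,s["fovy"],s["cx"],s["cy"],s["k1"],s["origin"],s["orientation"])
    for t in("nest_plate","pocket_floor","gate","home_mark","catch_tip","stop_face","capping_fixture","leaf_left","leaf_right","spare_plate"):
        for d in spot_in(t,n)[:3]:
            c=d["centre"]; px=(c[1]*560,c[0]*420); print(t,round(d["conf"],2),np.round(px,1),np.round(onz(s,px,21),1))
E
```

```text
pics
{'t': np.float64(0.0), 'joint_pos': array([-1.181,  0.69 , -0.194,  1.566,  0.157,  0.902, -0.215]), 'qvel': array([ 0.   , -0.   , -0.   , -0.   ,  0.001,  0.   , -0.001]), 'joint_efforts': array([-0.0000e+00, -5.3961e+01, -1.2670e+00, -1.5854e+01,  9.0000e-03,
        1.0000e-02,  0.0000e+00]), 'position': array([217.511, 585.224, 230.469]), 'ee_rot': array([ 0.177,  0.984, -0.001, -0.   ]), 'force': array([-0.259,  1.032,  0.13 ]), 'moment': array([-0.033, -0.039, -0.026]), 'grip_width': np.float64(1.005)}
top 52.61983154484662 284.9491644543645 213.8594337495326 0.004446077101314899 [ 423.87004136  -77.35060367 1087.66392602] [ 0.02952278 -0.05169528 -0.70259101  0.70909934]
nest_plate 0.9 [403.7 227.5] [ 515.6 -412.7   21. ]
nest_plate 0.73 [269.6 192.6] [601.1 -70.9  21. ]
nest_plate 0.65 [324.8 321.6] [ 281.1 -210.6   21. ]
pocket_floor 0.89 [326.4 320.7] [ 283.2 -214.6   21. ]
pocket_floor 0.8 [415.3 147.2] [ 725.4 -448.3   21. ]
pocket_floor 0.63 [400.6 224.5] [ 523.2 -405.    21. ]
gate 0.85 [266.5 192.7] [600.8 -63.1  21. ]
home_mark 0.9 [270.3 192. ] [602.8 -72.8  21
[... 624 characters left out ...]
3] [ 517.2 -422.5   21. ]
pocket_floor 0.87 [435.1 330.3] [ 714.4 -452.2   21. ]
pocket_floor 0.69 [312.6 249. ] [ 596.3 -186.2   21. ]
pocket_floor 0.56 [321.1 351.3] [ 511.7 -422.5   21. ]
gate 0.71 [299.7 221.2] [605.6 -87.6  21. ]
home_mark 0.75 [297.9 221. ] [602.  -85.4  21. ]
catch_tip 0.51 [302.2 225.6] [ 605.  -104.6   21. ]
stop_face 0.87 [295.5 222.5] [594.7 -88.8  21. ]
capping_fixture 0.87 [298.9 221.8] [603. -89.  21.]
capping_fixture 0.45 [313.  248.7] [ 597.5 -185.5   21. ]
leaf_left 0.58 [272.4 199.7] [573.3  16.5  21. ]
leaf_right 0.42 [310.7 196.7] [668.3  -4.2  21. ]
leaf_right 0.24 [388.8 246.6] [ 753.5 -235.2   21. ]
spare_plate 0.86 [227.  241.6] [ 429.5 -100.2   21. ]
```

View pics/top0.png

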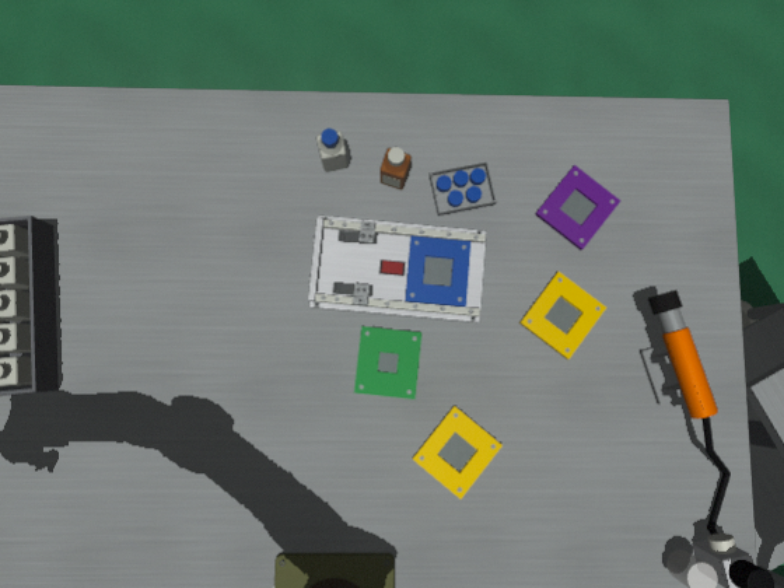

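View pics/side0.png

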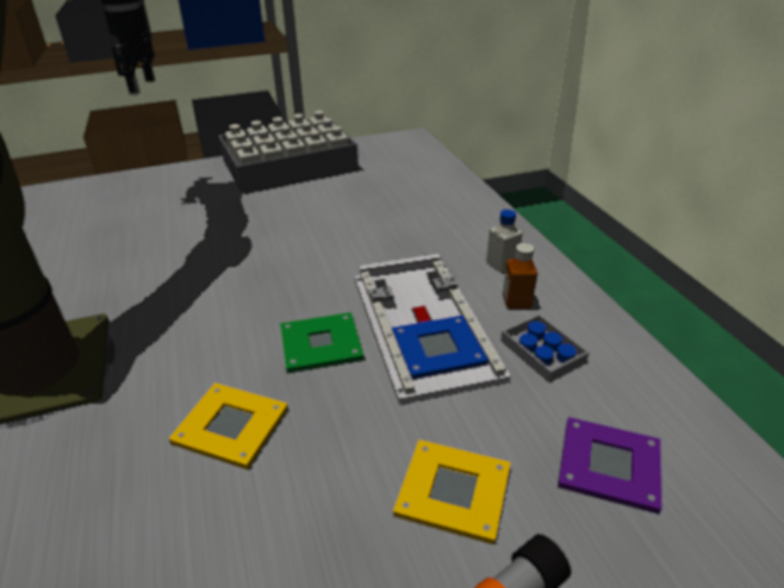

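```bash
python3 - <<'E'
from h import *
import pickle
S={n:pickle.load(open(n+"0.pkl","rb")) for n in("top","side")}
for n,box in(("top",(210,140,360,240)),("side",(240,170,380,300))):
    s=S[n];im=cv2.cvtColor(s["image"],cv2.COLOR_RGB2BGR);x0,y0,x1,y1=box
    c=cv2.resize(im[y0:y1,x0:x1],None,fx=5 if n=="top" else 4.5,fy=5 if n=="top" else 4.5,interpolation=cv2.INTER_CUBIC);cv2.imwrite(f"pics/{n}_crop.png",c)
    hsv=cv2.cvtColor(im,cv2.COLOR_BGR2HSV)
    m=cv2.inRange(hsv,(105,150,60),(122,255,255)); m[:, :]=m
    mm=np.zeros_like(m);mm[y0:y1,x0:x1]=m[y0:y1,x0:x1]
    cs,_=cv2.findContours(mm,cv2.RETR_CCOMP,cv2.CHAIN_APPROX_NONE)
    for k in sorted(cs,key=cv2.contourArea)[::-1][:3]:
        print(n,cv2.contourArea(k),cv2.minAreaRect(k),np.round(cv2.approxPolyDP(k,5,True)[:,0],1).tolist())
    # red
    m=cv2.inRange(hsv,(0,150,60),(8,255,255))|cv2.inRange(hsv,(172,150,60),(180,255,255));mm[:]=0;mm[y0:y1,x0:x1]=m[y0:y1,x0:x1]
    cs,_=cv2.findContours(mm,cv2.RETR_EXTERNAL,cv2.CHAIN_APPROX_NONE)
    for k in cs: print(n,"red",cv2.minAreaRect(k))
s=S["top"]
for q in ((330,140),(395,157),(462,188)): print(np.round(onz(s,np.array(q)/1.4,100),0))
E
```

```text
top 1869.0 ((312.64752197265625, 193.37704467773438), (42.46126937866211, 46.44483947753906), 5.19442892074585) [[294, 169], [290, 214], [331, 218], [335, 173]]
top 466.5 ((312.46551513671875, 193.41380310058594), (22.58837127685547, 22.505327224731445), 4.763641834259033) [[303, 182], [324, 185], [321, 205], [301, 202]]
top 47.0 ((325.0, 143.0), (6.0, 10.0), 90.0) [[320, 143], [330, 141]]
top red ((279.7769470214844, 190.7846221923828), (13.147682189941406, 6.821910381317139), 7.125016689300537)
side 1805.0 ((314.05694580078125, 245.79867553710938), (35.64485549926758, 61.279212951660156), 79.2156982421875) [[330, 226], [281, 234], [294, 267], [347, 257]]
side 397.0 ((312.5400390625, 245.219970703125), (17.97798728942871, 27.45891761779785), 79.69515228271484) [[320, 236], [327, 250], [305, 255], [298, 241]]
side 67.5 ((375.5, 238.5), (17.0, 7.0), 90.0) [[379, 230], [372, 240], [377, 247]]
side red ((300.6896667480469, 223.7241668701172), (10.39893913269043, 8.170595169067383), 68.19859313964844)
[813.  13. 100.]
[784. -99. 100.]
[ 732. -215.  100.]
```

```bash
cat creep* 2>/dev/null | head -5; python3 - <<'E'
import cv2
for n in("top","side"):print(cv2.imread(f"pics/{n}_crop.png").shape)
E
```

```text
(500, 750, 3)
(585, 630, 3)
```

View pics/top_crop.png

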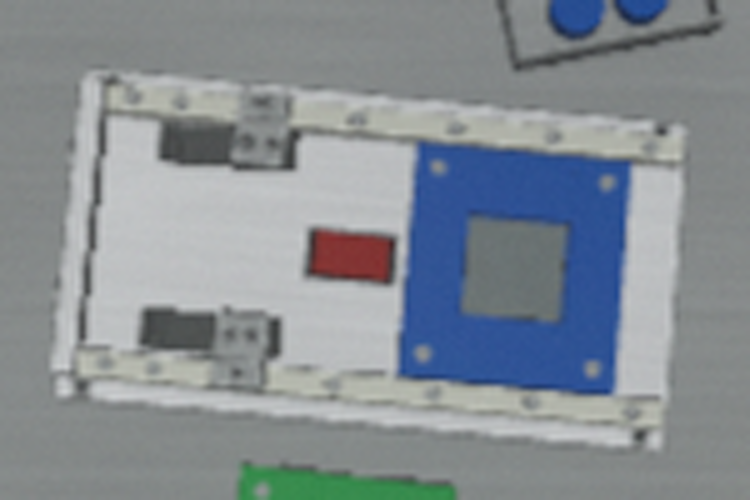

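View pics/side_crop.png

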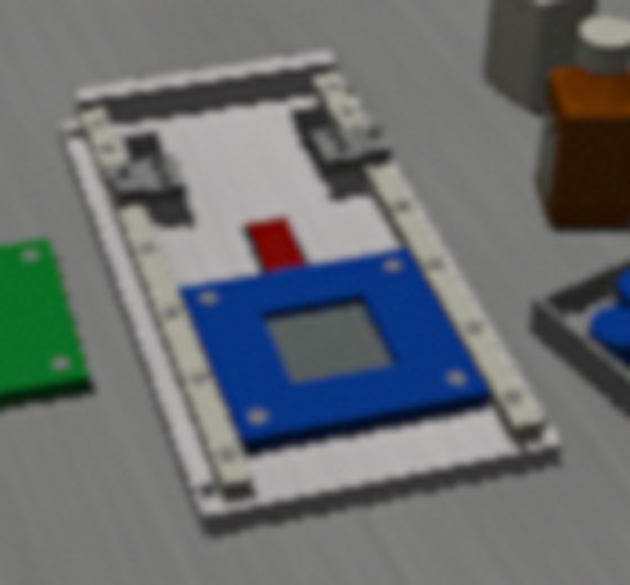

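```bash
python3 - <<'E'
from h import *
import pickle
S={n:pickle.load(open(n+"0.pkl","rb")) for n in("top","side")}
t=S["top"]
def rep(name,s,pts,z,ln=None):
    w=np.array([onz(s,p,z)[:2] for p in pts]); print(name,np.round(w,1).tolist(),"c",np.round(w.mean(0),1)); return w
w=rep("bed top",t,[(227,154.4),(347.2,165),(342,229.4),(221.4,219.4)],15)
for a,b in((1,0),(2,3)): d=w[b]-w[a];print(np.hypot(*d),np.degrees(np.arctan2(d[1],d[0])))
rep("plate top",t,[(294.3,169),(290,215),(331.5,218),(336,173)],27)
rep("pocket rim top",t,[(303.5,183.5),(323.8,185),(322,204.2),(302.2,203)],24)
rep("red top",t,[(279.78,190.78)],18)
s=S["side"]; o=np.array([240,170])
w=rep("bed side",s,[o+np.array(p)/4.5 for p in((72,122),(555,437),(210,515))],15)
d=w[0]-w[2];print(np.hypot(*d),np.degrees(np.arctan2(d[1],d[0])))
rep("plate side",s,[o+np.array(p)/4.5 for p in((182,288),(402,250),(492,393),(247,440))],27)
rep("pocket side",s,[o+np.array(p)/4.5 for p in((263,313),(362,298),(397,362),(293,383))],24)
E
```

```text
bed top [[700.3, 39.7], [677.0, -270.9], [509.7, -256.1], [532.0, 50.0]] c [ 604.8 -109.3]
311.5493339875861 85.72497122028784
306.87303538600014 85.83070462206729
plate top [[661.8, -133.2], [543.8, -123.0], [537.3, -227.7], [653.0, -239.8]] c [ 599.  -180.9]
pocket rim top [[625.2, -157.0], [622.0, -208.9], [572.5, -204.1], [575.0, -153.8]] c [ 598.7 -181. ]
red top [[606.7, -96.9]] c [606.7 -96.9]
bed side [[540.3, 49.8], [675.4, -266.6], [511.1, -258.0]] c [ 575.6 -158.2]
309.15614992419046 84.5903095573332
plate side [[545.9, -122.5], [660.0, -132.4], [654.8, -241.6], [538.3, -231.7]] c [ 599.8 -182.1]
pocket side [[577.8, -150.4], [627.6, -156.5], [624.2, -204.7], [572.8, -201.3]] c [ 600.6 -178.2]
```

```bash
python3 -m creep '[{"rz":-8,"claw":0},{"rz":-7.7,"claw":0},{"x":-0.02,"y":-0.033},{"x":-0.02,"y":-0.033},{"x":-0.02,"y":-0.033},{"x":-0.02,"y":-0.033},{"x":-0.02,"y":-0.033},{"x":-0.02,"y":-0.033}]' 40
```

```text
schema error: expected keys x, y, z, rx, ry, rz, claw
```

```bash
python3 -m creep '[{"x":0,"y":0,"z":0,"rx":0,"ry":0,"rz":-8,"claw":0},{"x":0,"y":0,"z":0,"rx":0,"ry":0,"rz":-7.7,"claw":0},{"x":-0.02,"y":-0.033,"z":0,"rx":0,"ry":0,"rz":0,"claw":0},{"x":-0.02,"y":-0.033,"z":0,"rx":0,"ry":0,"rz":0,"claw":0},{"x":-0.02,"y":-0.033,"z":0,"rx":0,"ry":0,"rz":0,"claw":0},{"x":-0.02,"y":-0.033,"z":0,"rx":0,"ry":0,"rz":0,"claw":0},{"x":-0.02,"y":-0.033,"z":0,"rx":0,"ry":0,"rz":0,"claw":0},{"x":-0.02,"y":-0.033,"z":0,"rx":0,"ry":0,"rz":0,"claw":0}]' 40
cat >> h.py <<'E'
def goto(x,y,z,yaw=85.3):
    st=get_state(); r=R.from_quat(st["ee_rot"]); p=np.array(st["position"])
    d=r.inv().apply(np.array([x,y,z])-p)/1000
    c,s_=np.cos(np.radians(yaw)),np.sin(np.radians(yaw))
    Rt=R.from_matrix(np.array([[s_,c,0],[-c,s_,0],[0,0,-1]])*np.array([[-1,1,1],[-1,1,1],[1,1,1]]))
    rv=(r.inv()*Rt).as_rotvec(degrees=True)
    print("t",round(st["t"],2),"pos",np.round(p,1),"shift tool(m)",np.round(d,4),"rv",np.round(rv,2),"F",np.round(st["force"],1),"M",np.round(st["moment"],2),"j",np.round(st["joint_pos"],2),"w",round(st["grip_width"],2))
E
python3 -c "
from h import *
goto(599.3,-180.5,230)"
```

```text
t: 2.1
position: [321.8, 377.7, 231.5]
ee_rot: [0.041, 0.999, 0.0, 0.0]
force: [-0.3, 0.4, 0.0]
grip_width: 0.002
t 2.1 pos [321.8 377.7 231.5] shift tool(m) [-0.3222 -0.5337  0.0014] rv [0.03 0.03 0.01] F [-0.3  0.4  0. ] M [ 0.02 -0.02  0.01] j [-0.76  0.53 -0.31  1.94  0.24  0.7   0.28] w 0.0
```

```bash
python3 -m creep '[{"x":-0.023,"y":-0.038,"z":0,"rx":0,"ry":0,"rz":0,"claw":0},{"x":-0.023,"y":-0.038,"z":0,"rx":0,"ry":0,"rz":0,"claw":0},{"x":-0.023,"y":-0.038,"z":0,"rx":0,"ry":0,"rz":0,"claw":0},{"x":-0.023,"y":-0.038,"z":0,"rx":0,"ry":0,"rz":0,"claw":0},{"x":-0.023,"y":-0.038,"z":0,"rx":0,"ry":0,"rz":0,"claw":0},{"x":-0.023,"y":-0.038,"z":0,"rx":0,"ry":0,"rz":0,"claw":0},{"x":-0.023,"y":-0.038,"z":0,"rx":0,"ry":0,"rz":0,"claw":0},{"x":-0.023,"y":-0.038,"z":0,"rx":0,"ry":0,"rz":0,"claw":0}]'
python3 -m creep '[{"x":-0.023,"y":-0.038,"z":0,"rx":0,"ry":0,"rz":0,"claw":0},{"x":-0.023,"y":-0.038,"z":0,"rx":0,"ry":0,"rz":0,"claw":0},{"x":-0.023,"y":-0.038,"z":0,"rx":0,"ry":0,"rz":0,"claw":0},{"x":-0.023,"y":-0.038,"z":0.02,"rx":0,"ry":0,"rz":0,"claw":0},{"x":-0.023,"y":-0.038,"z":0.03,"rx":0,"ry":0,"rz":0,"claw":0},{"x":-0.023,"y":-0.038,"z":0.03,"rx":0,"ry":0,"rz":0,"claw":0},{"x":0,"y":0,"z":0.03,"rx":0,"ry":0,"rz":0,"claw":0},{"x":0,"y":0,"z":0,"rx":0,"ry":0,"rz":0,"claw":0}]'
python3 -c "
from h import *
goto(599.3,-180.5,60)"
```

```text
t: 3.1
position: [480.5, 59.5, 231.5]
ee_rot: [0.041, 0.999, 0.0, 0.0]
force: [0.5, 0.2, -0.1]
grip_width: -0.002
t: 4.1
position: [596.7, -177.7, 119.0]
ee_rot: [0.041, 0.999, 0.001, -0.003]
force: [-0.4, 0.5, 0.5]
grip_width: -0.003
t 4.1 pos [ 596.7 -177.7  119. ] shift tool(m) [-0.0032 -0.0026  0.059 ] rv [ 0.05 -0.3  -0.01] F [-0.4  0.5  0.5] M [-0.02  0.02  0.02] j [ 0.39  0.84 -0.31  1.66  0.36  0.71  1.38] w -0.0
```

```bash
python3 -m creep '[{"x":-0.001,"y":-0.001,"z":0.02,"rx":0,"ry":0,"rz":0,"claw":0},{"x":-0.001,"y":-0.001,"z":0.02,"rx":0,"ry":0,"rz":0,"claw":0},{"x":-0.001,"y":-0.001,"z":0.02,"rx":0,"ry":0,"rz":0,"claw":0},{"x":0,"y":0,"z":0.014,"rx":0,"ry":0,"rz":0,"claw":0},{"x":0,"y":0,"z":0,"rx":0,"ry":0,"rz":0,"claw":0}]'
python3 - <<'E'
from h import *
goto(599.3,-180.5,21)
im=[]
for n,b in(("top",(240,130,380,240)),("side",(230,150,390,290))):
    s=snapshot(n);x0,y0,x1,y1=b
    p=get_state()["position"];c=s["image"].copy();u,v=proj(s,p);print(n,u,v)
    c=cv2.resize(c[y0:y1,x0:x1],(400,int(400*(y1-y0)/(x1-x0))),interpolation=cv2.INTER_CUBIC)
    k=400/(x1-x0);cv2.circle(c,(int((u-x0)*k),int((v-y0)*k)),3,(255,0,255),-1)
    c=cv2.copyMakeBorder(c,0,420-c.shape[0],0,0,cv2.BORDER_CONSTANT);im.append(c)
cv2.imwrite("pics/pre.png",cv2.cvtColor(np.hstack(im),cv2.COLOR_RGB2BGR))
E
```

```text
t: 4.72
position: [600.4, -180.7, 45.8]
ee_rot: [0.041, 0.999, 0.0, -0.001]
force: [-0.1, 0.1, 0.5]
grip_width: 0.002
t 4.72 pos [ 600.4 -180.7   45.8] shift tool(m) [0.001  0.0001 0.0248] rv [ 0.02 -0.15  0.03] F [-0.1  0.1  0.5] M [-0.01 -0.03 -0.02] j [ 0.36  0.95 -0.27  1.67  0.4   0.58  1.35] w 0.0
top 313.7071131756563 191.46676286574964
side 314.4348623960241 237.54815760258464
```

View pics/pre.png

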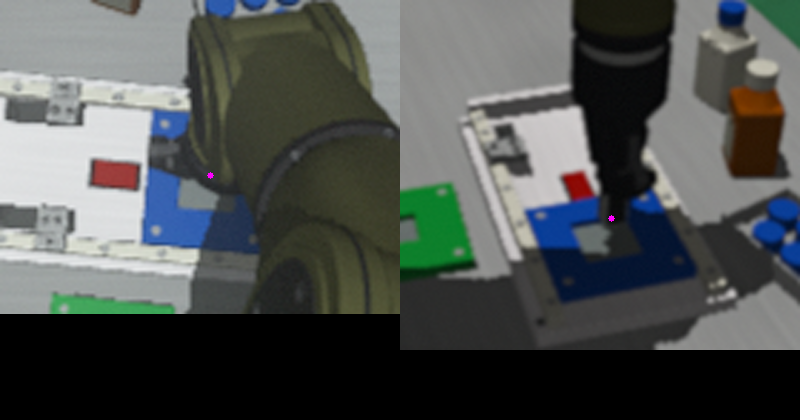

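```bash
python3 -m creep '[{"x":0,"y":0,"z":0.01,"rx":0,"ry":0,"rz":0,"claw":0},{"x":0,"y":0,"z":0.008,"rx":0,"ry":0,"rz":0,"claw":0},{"x":0,"y":0,"z":0.003,"rx":0,"ry":0,"rz":0,"claw":0},{"x":0,"y":0,"z":0.002,"rx":0,"ry":0,"rz":0,"claw":0},{"x":0,"y":0,"z":0,"rx":0,"ry":0,"rz":0,"claw":0}]'
python3 - <<'E'
from h import *
goto(599.3,-180.5,21)
E
```

```text
t: 5.45
position: [601.4, -181.0, 24.2]
ee_rot: [0.041, 0.999, 0.0, 0.0]
force: [0.9, 0.2, 0.6]
grip_width: 0.003
t 5.45 pos [ 601.4 -181.    24.2] shift tool(m) [0.0021 0.0003 0.0032] rv [0.01 0.   0.02] F [0.9 0.2 0.6] M [ 0.03 -0.02  0.04] j [ 0.36  0.98 -0.25  1.68  0.42  0.54  1.34] w 0.0
```

```bash
for i in 1; do python3 -m creep '[{"x":0,"y":0,"z":0.002,"rx":0,"ry":0,"rz":0,"claw":0},{"x":0,"y":0,"z":0.001,"rx":0,"ry":0,"rz":0,"claw":0},{"x":0,"y":0,"z":0,"rx":0,"ry":0,"rz":0,"claw":0}]'; done
python3 -m creep '[{"x":0,"y":0,"z":0.001,"rx":0,"ry":0,"rz":0,"claw":0},{"x":0,"y":0,"z":0,"rx":0,"ry":0,"rz":0,"claw":0}]'
```

```text
t: 5.82
position: [601.4, -181.0, 21.3]
ee_rot: [0.041, 0.999, 0.0, 0.0]
force: [0.2, -0.5, 0.2]
grip_width: 0.001
t: 6.08
position: [601.6, -181.1, 21.2]
ee_rot: [0.041, 0.999, -0.0, 0.0]
force: [-1.9, 1.5, 6.2]
grip_width: 0.001
```

```bash
python3 -m creep '[{"x":0,"y":0,"z":0.001,"rx":0,"ry":0,"rz":0,"claw":0},{"x":0,"y":0,"z":0,"rx":0,"ry":0,"rz":0,"claw":0}]'
```

```text
t: 6.32
position: [602.1, -181.1, 21.1]
ee_rot: [0.041, 0.999, -0.0, 0.001]
force: [-3.0, 0.7, 12.0]
grip_width: -0.002
```

```bash
python3 -m creep '[{"x":0,"y":0,"z":0.001,"rx":0,"ry":0,"rz":0,"claw":0},{"x":0,"y":0.001,"z":0,"rx":0,"ry":0,"rz":0,"claw":0},{"x":0,"y":0.002,"z":0,"rx":0,"ry":0,"rz":0,"claw":0},{"x":0,"y":0.002,"z":0,"rx":0,"ry":0,"rz":0,"claw":0},{"x":0,"y":0.002,"z":0,"rx":0,"ry":0,"rz":0,"claw":0}]'
python3 -c "
from h import *
goto(612.3,-21,21)"
```

```text
t: 6.95
position: [603.3, -177.1, 21.1]
ee_rot: [0.042, 0.999, -0.002, 0.002]
force: [-2.7, -3.7, 16.7]
grip_width: 0.002
t 6.95 pos [ 603.3 -177.1   21.1] shift tool(m) [ 0.004   0.1563 -0.0006] rv [-0.24  0.21 -0.09] F [-2.7 -3.7 16.7] M [-0.82  0.62 -0.  ] j [ 0.34  0.99 -0.24  1.68  0.42  0.52  1.33] w 0.0
```

```bash
python3 -m creep '[{"x":0,"y":0.002,"z":0,"rx":0,"ry":0,"rz":0,"claw":0},{"x":0,"y":0.002,"z":0,"rx":0,"ry":0,"rz":0,"claw":0},{"x":0.001,"y":0.002,"z":0,"rx":0,"ry":0,"rz":0,"claw":0},{"x":0.001,"y":0.002,"z":0,"rx":0,"ry":0,"rz":0,"claw":0},{"x":0,"y":0.002,"z":0,"rx":0,"ry":0,"rz":0,"claw":0},{"x":0,"y":0.002,"z":0,"rx":0,"ry":0,"rz":0,"claw":0}]'
python3 - <<'E'
from h import *
goto(612.3,-21,21)
im=[]
for n,b in(("top",(200,130,360,240)),("side",(230,150,390,290))):
    s=snapshot(n);x0,y0,x1,y1=b
    c=cv2.resize(s["image"][y0:y1,x0:x1],(400,int(400*(y1-y0)/(x1-x0))),interpolation=cv2.INTER_CUBIC)
    im.append(cv2.copyMakeBorder(c,0,420-c.shape[0],0,0,cv2.BORDER_CONSTANT))
cv2.imwrite("pics/s1.png",cv2.cvtColor(np.hstack(im),cv2.COLOR_RGB2BGR))
E
```

```text
t: 7.7
position: [603.8, -165.9, 21.5]
ee_rot: [0.042, 0.999, -0.003, 0.003]
force: [-0.4, -4.5, 17.3]
grip_width: -0.003
t 7.7 pos [ 603.8 -165.9   21.5] shift tool(m) [ 0.0037  0.1451 -0.0002] rv [-0.29  0.4  -0.11] F [-0.4 -4.5 17.3] M [-1.14  0.17  0.05] j [ 0.32  0.98 -0.24  1.69  0.42  0.51  1.31] w -0.0
```

View pics/s1.png

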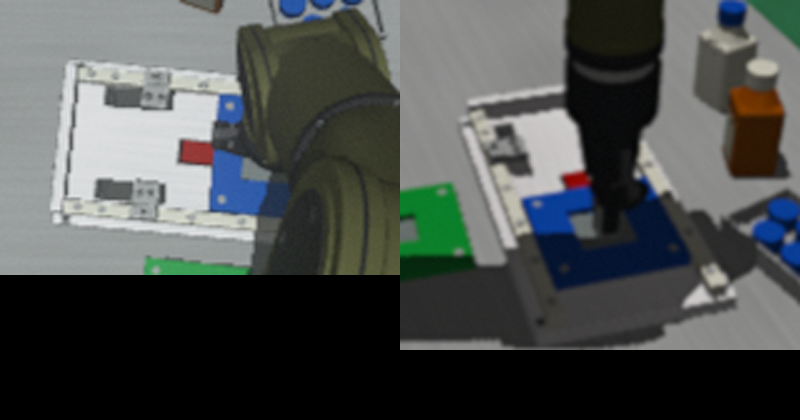

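```bash
python3 -m creep '[{"x":0,"y":0.002,"z":0.0005,"rx":0,"ry":0,"rz":0,"claw":0},{"x":0,"y":0.002,"z":0,"rx":0,"ry":0,"rz":0,"claw":0},{"x":0,"y":0.002,"z":0,"rx":0,"ry":0,"rz":0,"claw":0},{"x":0,"y":0.002,"z":0,"rx":0,"ry":0,"rz":0,"claw":0},{"x":0,"y":0.002,"z":0,"rx":0,"ry":0,"rz":0,"claw":0},{"x":0,"y":0.002,"z":0,"rx":0,"ry":0,"rz":0,"claw":0},{"x":0,"y":0.002,"z":0,"rx":0,"ry":0,"rz":0,"claw":0},{"x":0,"y":0.002,"z":0,"rx":0,"ry":0,"rz":0,"claw":0}]'
python3 -c "
from h import *
goto(612.3,-21,21)"
```

```text
t: 8.8
position: [605.4, -150.9, 22.0]
ee_rot: [0.042, 0.999, -0.003, 0.004]
force: [-1.0, -6.0, 22.9]
grip_width: -0.005
t 8.8 pos [ 605.4 -150.9   22. ] shift tool(m) [4.1e-03 1.3e-01 1.0e-04] rv [-0.36  0.44 -0.16] F [-1.  -6.  22.9] M [-1.35  0.37  0.07] j [ 0.29  0.98 -0.23  1.7   0.41  0.5   1.28] w -0.0
```

```bash
cat > look.py <<'E'
from h import *
import sys
im=[]
for n,b in(("top",(200,130,360,240)),("side",(230,150,390,290))):
    s=snapshot(n);x0,y0,x1,y1=b
    c=cv2.resize(s["image"][y0:y1,x0:x1],(400,int(400*(y1-y0)/(x1-x0))),interpolation=cv2.INTER_CUBIC)
    im.append(cv2.copyMakeBorder(c,0,420-c.shape[0],0,0,cv2.BORDER_CONSTANT))
cv2.imwrite(f"pics/{sys.argv[1]}.png",cv2.cvtColor(np.hstack(im),cv2.COLOR_RGB2BGR))
goto(612.3,-21,21)
E
python3 look.py s2
```

```text
t 8.9 pos [ 605.4 -150.2   21.9] shift tool(m) [0.004  0.1293 0.0002] rv [-0.32  0.44 -0.12] F [-1.8 -5.5 23.5] M [-1.16  0.41  0.02] j [ 0.29  0.98 -0.23  1.7   0.41  0.5   1.28] w -0.0
```

View pics/s2.png

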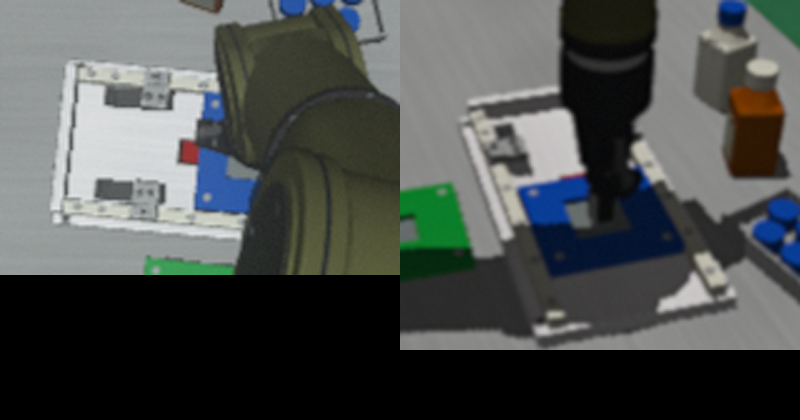

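```bash
python3 -m creep '[{"x":0,"y":0.002,"z":0,"rx":0,"ry":0,"rz":0,"claw":0},{"x":0,"y":0.002,"z":0,"rx":0,"ry":0,"rz":0,"claw":0},{"x":0,"y":0.002,"z":0,"rx":0,"ry":0,"rz":0,"claw":0},{"x":0,"y":0.002,"z":0,"rx":0,"ry":0,"rz":0,"claw":0}]'
python3 -m creep '[{"x":0.001,"y":0.002,"z":0,"rx":0,"ry":0,"rz":0,"claw":0},{"x":0.001,"y":0.002,"z":0,"rx":0,"ry":0,"rz":0,"claw":0},{"x":0,"y":0.002,"z":0,"rx":0,"ry":0,"rz":0,"claw":0},{"x":0,"y":0.002,"z":0,"rx":0,"ry":0,"rz":0,"claw":0}]'
python3 look.py s3
```

```text
t: 9.4
position: [606.1, -141.6, 21.5]
ee_rot: [0.042, 0.999, -0.002, 0.004]
force: [-0.8, -4.1, 20.1]
grip_width: -0.004
t: 9.9
position: [605.0, -132.6, 21.2]
ee_rot: [0.042, 0.999, -0.002, 0.004]
force: [-0.9, -3.8, 18.6]
grip_width: 0.003
t 10.0 pos [ 605.  -132.1   21.2] shift tool(m) [ 0.002   0.1113 -0.0002] rv [-0.16  0.45 -0.06] F [ 0.4 -2.9 17.4] M [-0.66  0.03  0.02] j [ 0.26  0.98 -0.23  1.71  0.41  0.49  1.26] w 0.0
```

View pics/s3.png

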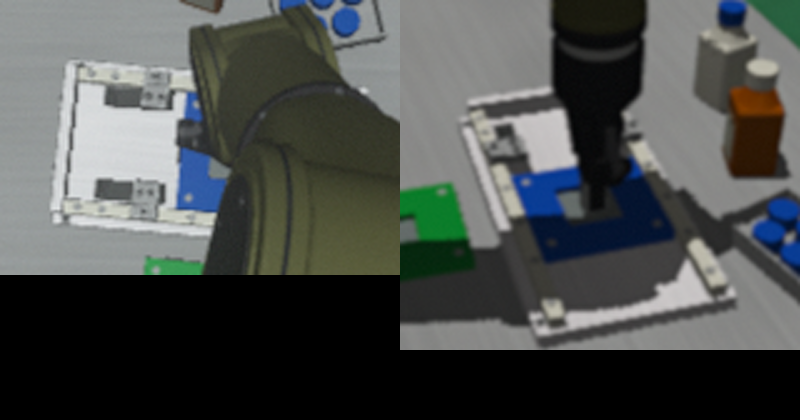

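```bash
python3 -m creep '[{"x":0,"y":0.002,"z":0.0003,"rx":0,"ry":0,"rz":0,"claw":0},{"x":0,"y":0.002,"z":0,"rx":0,"ry":0,"rz":0,"claw":0},{"x":0,"y":0.002,"z":0,"rx":0,"ry":0,"rz":0,"claw":0},{"x":0,"y":0.002,"z":0,"rx":0,"ry":0,"rz":0,"claw":0}]'
python3 -m creep '[{"x":0,"y":0.002,"z":0,"rx":0,"ry":0,"rz":0,"claw":0},{"x":0,"y":0.002,"z":0,"rx":0,"ry":0,"rz":0,"claw":0},{"x":0,"y":0.002,"z":0,"rx":0,"ry":0,"rz":0,"claw":0},{"x":0,"y":0.002,"z":0,"rx":0,"ry":0,"rz":0,"claw":0}]'
python3 -m creep '[{"x":0,"y":0.002,"z":0,"rx":0,"ry":0,"rz":0,"claw":0},{"x":0,"y":0.002,"z":0,"rx":0,"ry":0,"rz":0,"claw":0},{"x":0,"y":0.002,"z":0,"rx":0,"ry":0,"rz":0,"claw":0},{"x":0,"y":0.002,"z":0,"rx":0,"ry":0,"rz":0,"claw":0}]'
python3 look.py s4
```

```text
t: 10.5
position: [605.8, -124.7, 21.1]
ee_rot: [0.042, 0.999, -0.002, 0.004]
force: [-0.8, -3.8, 19.5]
grip_width: -0.002
t: 11.0
position: [606.4, -116.7, 21.0]
ee_rot: [0.042, 0.999, -0.002, 0.004]
force: [-1.0, -4.1, 20.2]
grip_width: 0.0
t: 11.5
position: [607.1, -108.7, 21.1]
ee_rot: [0.042, 0.999, -0.002, 0.004]
force: [-0.8, -3.8, 19.3]
grip_width: -0.001
t 11.6 pos [ 607.1 -108.2   21. ] shift tool(m) [ 0.0021  0.0873 -0.0002] rv [-0.16  0.46 -0.06] F [ 0.3 -3.4 19.8] M [-0.71  0.12  0.02] j [ 0.22  0.97 -0.22  1.72  0.4   0.48  1.23] w 0.0
```

View pics/s4.png

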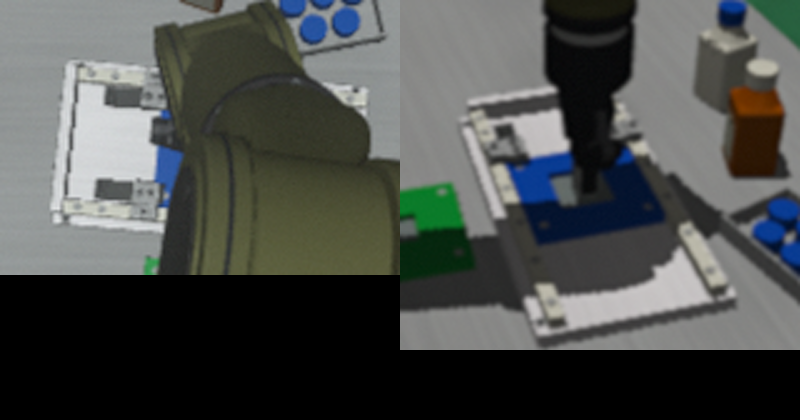

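```bash
python3 -m creep '[{"x":0,"y":0.002,"z":0,"rx":0,"ry":0,"rz":0,"claw":0},{"x":0,"y":0.002,"z":0,"rx":0,"ry":0,"rz":0,"claw":0},{"x":0,"y":0.002,"z":0,"rx":0,"ry":0,"rz":0,"claw":0},{"x":0,"y":0.002,"z":0,"rx":0,"ry":0,"rz":0,"claw":0},{"x":0,"y":0.002,"z":0,"rx":0,"ry":0,"rz":0,"claw":0},{"x":0,"y":0.002,"z":0,"rx":0,"ry":0,"rz":0,"claw":0},{"x":0,"y":0.002,"z":0,"rx":0,"ry":0,"rz":0,"claw":0},{"x":0,"y":0.002,"z":0,"rx":0,"ry":0,"rz":0,"claw":0}]'
python3 -m creep '[{"x":0,"y":0.002,"z":0,"rx":0,"ry":0,"rz":0,"claw":0},{"x":0,"y":0.002,"z":0,"rx":0,"ry":0,"rz":0,"claw":0},{"x":0,"y":0.002,"z":0,"rx":0,"ry":0,"rz":0,"claw":0},{"x":0,"y":0.002,"z":0,"rx":0,"ry":0,"rz":0,"claw":0},{"x":0,"y":0.002,"z":0,"rx":0,"ry":0,"rz":0,"claw":0},{"x":0,"y":0.002,"z":0,"rx":0,"ry":0,"rz":0,"claw":0}]'
python3 look.py s5
```

```text
t: 12.6
position: [608.4, -92.7, 21.1]
ee_rot: [0.042, 0.999, -0.002, 0.004]
force: [-0.8, -4.0, 19.9]
grip_width: -0.001
t: 13.35
position: [609.1, -83.4, 21.0]
ee_rot: [0.043, 0.999, -0.003, 0.004]
force: [-1.0, -8.1, 20.2]
grip_width: -0.002
t 13.45 pos [609.1 -82.9  21.1] shift tool(m) [ 0.0021  0.0619 -0.0003] rv [-0.33  0.43 -0.16] F [-0.4 -6.6 20.6] M [-1.55  0.12 -0.03] j [ 0.17  0.97 -0.21  1.73  0.39  0.48  1.19] w -0.0
```

View pics/s5.png

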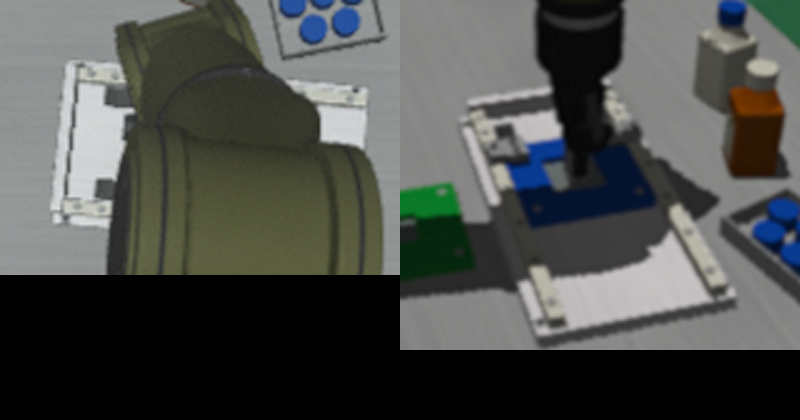

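```bash
python3 -m creep '[{"x":0,"y":0.002,"z":0,"rx":0,"ry":0,"rz":0,"claw":0},{"x":0,"y":0.002,"z":0,"rx":0,"ry":0,"rz":0,"claw":0},{"x":0,"y":0.002,"z":0,"rx":0,"ry":0,"rz":0,"claw":0},{"x":0,"y":0.002,"z":0,"rx":0,"ry":0,"rz":0,"claw":0},{"x":0,"y":0.002,"z":0,"rx":0,"ry":0,"rz":0,"claw":0},{"x":0,"y":0.002,"z":0,"rx":0,"ry":0,"rz":0,"claw":0}]'
python3 -m creep '[{"x":0,"y":0.002,"z":0,"rx":0,"ry":0,"rz":0,"claw":0},{"x":0,"y":0.002,"z":0,"rx":0,"ry":0,"rz":0,"claw":0},{"x":0,"y":0.002,"z":0,"rx":0,"ry":0,"rz":0,"claw":0},{"x":0,"y":0.002,"z":0,"rx":0,"ry":0,"rz":0,"claw":0},{"x":0,"y":0.002,"z":0,"rx":0,"ry":0,"rz":0,"claw":0},{"x":0,"y":0.002,"z":0,"rx":0,"ry":0,"rz":0,"claw":0}]'
python3 look.py s6
```

```text
t: 14.2
position: [610.0, -71.4, 21.1]
ee_rot: [0.043, 0.999, -0.003, 0.004]
force: [-0.3, -7.1, 20.8]
grip_width: 0.002
t: 14.95
position: [610.6, -62.5, 21.1]
ee_rot: [0.043, 0.999, -0.005, 0.003]
force: [-1.3, -12.8, 21.5]
grip_width: -0.002
t 15.05 pos [610.6 -62.2  21.1] shift tool(m) [ 0.0019  0.0412 -0.0004] rv [-0.56  0.39 -0.27] F [ -0.5 -11.7  21.2] M [-2.67  0.17 -0.04] j [ 0.13  0.97 -0.2   1.73  0.38  0.47  1.16] w -0.0
```

View pics/s6.png

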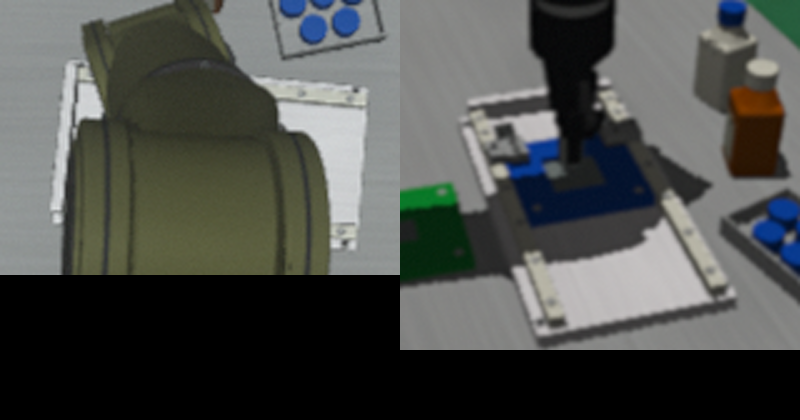

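```bash
python3 -m creep '[{"x":0,"y":0.001,"z":0,"rx":0,"ry":0,"rz":0,"claw":0},{"x":0,"y":0.001,"z":0,"rx":0,"ry":0,"rz":0,"claw":0},{"x":0,"y":0.001,"z":0,"rx":0,"ry":0,"rz":0,"claw":0},{"x":0,"y":0.001,"z":0,"rx":0,"ry":0,"rz":0,"claw":0}]'
python3 -m creep '[{"x":0,"y":0.001,"z":0,"rx":0,"ry":0,"rz":0,"claw":0},{"x":0,"y":0.001,"z":0,"rx":0,"ry":0,"rz":0,"claw":0},{"x":0,"y":0.001,"z":0,"rx":0,"ry":0,"rz":0,"claw":0},{"x":0,"y":0.001,"z":0,"rx":0,"ry":0,"rz":0,"claw":0}]'
```

```text
t: 15.55
position: [610.8, -58.7, 21.1]
ee_rot: [0.044, 0.999, -0.005, 0.003]
force: [-1.8, -12.1, 21.3]
grip_width: 0.002
t: 16.05
position: [611.2, -54.3, 21.0]
ee_rot: [0.044, 0.999, -0.005, 0.003]
force: [-0.6, -11.7, 21.4]
grip_width: -0.001
```

Moving steadily at about 12 N. Continuing.

```bash
python3 -m creep '[{"x":0,"y":0.002,"z":0,"rx":0,"ry":0,"rz":0,"claw":0},{"x":0,"y":0.002,"z":0,"rx":0,"ry":0,"rz":0,"claw":0},{"x":0,"y":0.002,"z":0,"rx":0,"ry":0,"rz":0,"claw":0},{"x":0,"y":0.002,"z":0,"rx":0,"ry":0,"rz":0,"claw":0}]'
python3 -m creep '[{"x":0,"y":0.002,"z":0,"rx":0,"ry":0,"rz":0,"claw":0},{"x":0,"y":0.002,"z":0,"rx":0,"ry":0,"rz":0,"claw":0},{"x":0,"y":0.002,"z":0,"rx":0,"ry":0,"rz":0,"claw":0},{"x":0,"y":0.002,"z":0,"rx":0,"ry":0,"rz":0,"claw":0}]'
python3 look.py s7
```

```text
t: 16.55
position: [612.0, -45.4, 21.1]
ee_rot: [0.043, 0.999, -0.004, 0.003]
force: [-0.4, -10.2, 21.1]
grip_width: -0.0
t: 17.05
position: [612.7, -37.6, 21.1]
ee_rot: [0.043, 0.999, -0.005, 0.003]
force: [-1.3, -12.0, 21.9]
grip_width: 0.003
t 17.15 pos [612.7 -37.4  21.1] shift tool(m) [ 0.0018  0.0164 -0.    ] rv [-0.5   0.39 -0.25] F [ -1.  -10.9  21.3] M [-2.36  0.19  0.03] j [ 0.09  0.97 -0.19  1.73  0.37  0.47  1.13] w -0.0
```

View pics/s7.png

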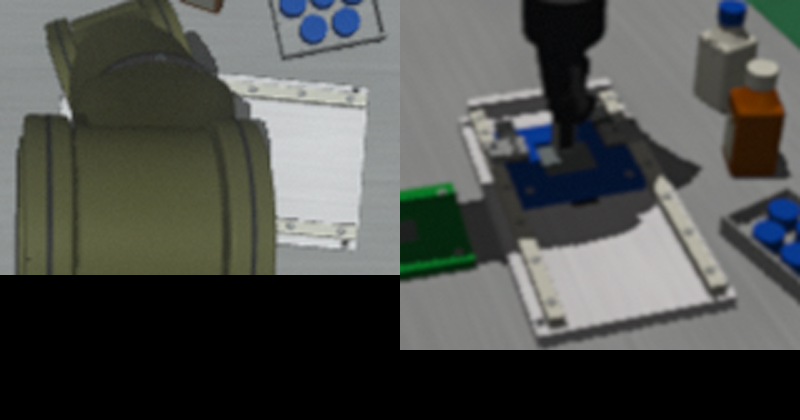

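```bash
python3 -m creep '[{"x":0,"y":0.002,"z":0,"rx":0,"ry":0,"rz":0,"claw":0},{"x":0,"y":0.002,"z":0,"rx":0,"ry":0,"rz":0,"claw":0},{"x":0,"y":0.002,"z":0,"rx":0,"ry":0,"rz":0,"claw":0},{"x":0,"y":0.002,"z":0,"rx":0,"ry":0,"rz":0,"claw":0}]'
python3 -m creep '[{"x":0,"y":0.002,"z":0,"rx":0,"ry":0,"rz":0,"claw":0},{"x":0,"y":0.002,"z":0,"rx":0,"ry":0,"rz":0,"claw":0},{"x":0,"y":0.002,"z":0,"rx":0,"ry":0,"rz":0,"claw":0},{"x":0,"y":0.002,"z":0,"rx":0,"ry":0,"rz":0,"claw":0}]'
python3 -m creep '[{"x":0,"y":0.001,"z":0,"rx":0,"ry":0,"rz":0,"claw":0},{"x":0,"y":0.001,"z":0,"rx":0,"ry":0,"rz":0,"claw":0},{"x":0,"y":0.001,"z":0,"rx":0,"ry":0,"rz":0,"claw":0},{"x":0,"y":0.001,"z":0,"rx":0,"ry":0,"rz":0,"claw":0}]'
python3 look.py s8
```

```text
t: 17.65
position: [613.5, -28.6, 21.1]
ee_rot: [0.043, 0.999, -0.004, 0.003]
force: [-1.1, -9.5, 22.2]
grip_width: -0.002
t: 18.15
position: [614.1, -20.5, 21.1]
ee_rot: [0.043, 0.999, -0.004, 0.003]
force: [-1.1, -9.3, 21.4]
grip_width: -0.0
t: 18.65
position: [614.5, -16.3, 21.1]
ee_rot: [0.043, 0.999, -0.004, 0.003]
force: [-0.9, -8.6, 21.9]
grip_width: -0.001
t 18.75 pos [614.5 -16.   21.1] shift tool(m) [ 0.0018 -0.0052  0.0001] rv [-0.38  0.4  -0.2 ] F [-1.5 -9.1 21.3] M [-1.99  0.17 -0.03] j [ 0.05  0.97 -0.19  1.73  0.36  0.47  1.1 ] w 0.0
```

View pics/s8.png

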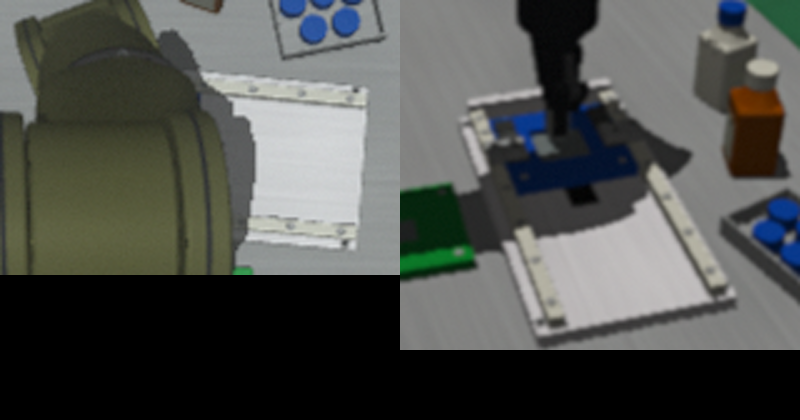

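```bash
for k in 1; do python3 -m creep '[{"x":0,"y":0.001,"z":0,"rx":0,"ry":0,"rz":0,"claw":0},{"x":0,"y":0.001,"z":0,"rx":0,"ry":0,"rz":0,"claw":0},{"x":0,"y":0.001,"z":0,"rx":0,"ry":0,"rz":0,"claw":0},{"x":0,"y":0.001,"z":0,"rx":0,"ry":0,"rz":0,"claw":0}]'; done
python3 -m creep '[{"x":0,"y":0.001,"z":0,"rx":0,"ry":0,"rz":0,"claw":0},{"x":0,"y":0.001,"z":0,"rx":0,"ry":0,"rz":0,"claw":0},{"x":0,"y":0.001,"z":0,"rx":0,"ry":0,"rz":0,"claw":0},{"x":0,"y":0.001,"z":0,"rx":0,"ry":0,"rz":0,"claw":0}]'
python3 look.py s9
```

```text
t: 19.25
position: [614.9, -12.3, 21.1]
ee_rot: [0.043, 0.999, -0.004, 0.003]
force: [-0.8, -8.4, 22.3]
grip_width: -0.001
t: 19.75
position: [615.1, -8.2, 21.1]
ee_rot: [0.043, 0.999, -0.004, 0.003]
force: [-0.9, -7.8, 21.0]
grip_width: -0.002
t 19.85 pos [615.2  -8.   21.1] shift tool(m) [ 0.0018 -0.0132  0.0002] rv [-0.37  0.4  -0.2 ] F [-0.3 -8.2 22. ] M [-1.91  0.19  0.02] j [ 0.04  0.97 -0.19  1.73  0.36  0.47  1.09] w -0.0
```

View pics/s9.png

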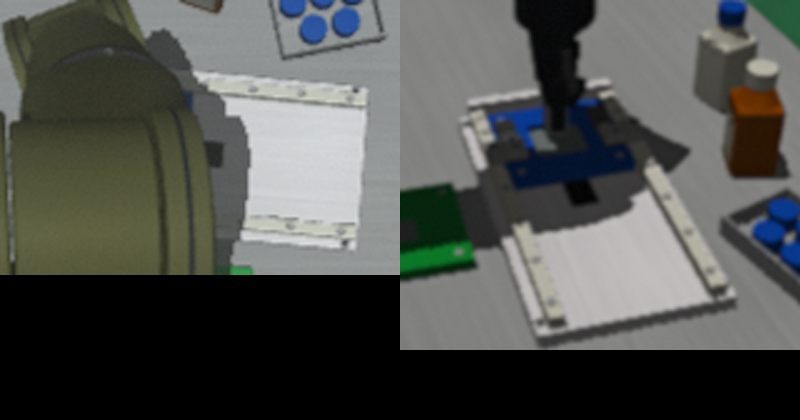

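Still sliding freely; push on until the stop shows as a force rise.

```bash
python3 -m creep '[{"x":0,"y":0.001,"z":0,"rx":0,"ry":0,"rz":0,"claw":0},{"x":0,"y":0.001,"z":0,"rx":0,"ry":0,"rz":0,"claw":0},{"x":0,"y":0.001,"z":0,"rx":0,"ry":0,"rz":0,"claw":0}]'
python3 -m creep '[{"x":0,"y":0.001,"z":0,"rx":0,"ry":0,"rz":0,"claw":0},{"x":0,"y":0.001,"z":0,"rx":0,"ry":0,"rz":0,"claw":0}]'
```

```text
t: 20.23
position: [615.4, -5.3, 21.1]
ee_rot: [0.043, 0.999, -0.004, 0.003]
force: [-1.1, -8.3, 21.2]
grip_width: -0.001
t: 20.48
position: [615.6, -3.3, 21.0]
ee_rot: [0.043, 0.999, -0.004, 0.003]
force: [-0.7, -8.4, 21.0]
grip_width: -0.001
```

```bash
python3 -m creep '[{"x":0,"y":0.001,"z":0,"rx":0,"ry":0,"rz":0,"claw":0},{"x":0,"y":0.001,"z":0,"rx":0,"ry":0,"rz":0,"claw":0}]'
```

```text
t: 20.72
position: [615.7, -1.2, 21.1]
ee_rot: [0.043, 0.999, -0.003, 0.003]
force: [-1.8, -8.9, 22.2]
grip_width: 0.002
```

```bash
python3 look.py s10; python3 -m creep '[{"x":0,"y":0.001,"z":0,"rx":0,"ry":0,"rz":0,"claw":0},{"x":0,"y":0.001,"z":0,"rx":0,"ry":0,"rz":0,"claw":0},{"x":0,"y":0.001,"z":0,"rx":0,"ry":0,"rz":0,"claw":0}]'
```

```text
t 20.82 pos [615.8  -1.   21. ] shift tool(m) [ 0.0017 -0.0203  0.0001] rv [-0.37  0.4  -0.2 ] F [-1.2 -8.1 21. ] M [-1.98  0.13  0.03] j [ 0.03  0.97 -0.19  1.72  0.36  0.47  1.08] w 0.0
t: 21.2
position: [615.9, 0.9, 21.0]
ee_rot: [0.043, 0.999, -0.004, 0.003]
force: [-0.9, -10.8, 21.6]
grip_width: 0.001
```

View pics/s10.png

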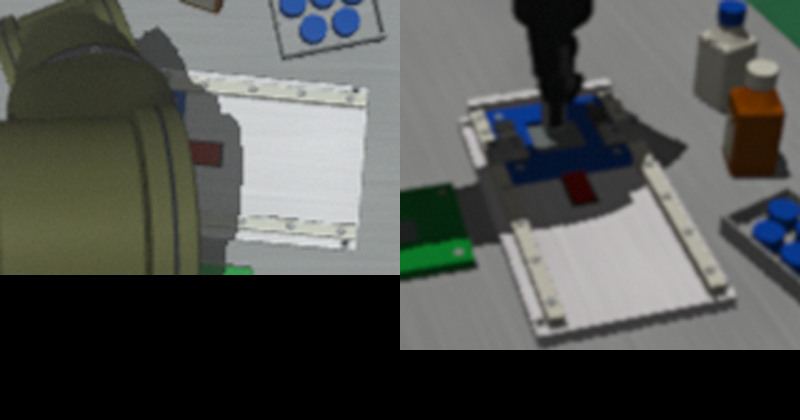

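```bash
python3 -m creep '[{"x":0,"y":0.0015,"z":0,"rx":0,"ry":0,"rz":0,"claw":0},{"x":0,"y":0.0015,"z":0,"rx":0,"ry":0,"rz":0,"claw":0},{"x":0,"y":0,"z":0,"rx":0,"ry":0,"rz":0,"claw":0}]'
```

```text
t: 21.58
position: [615.9, 1.0, 21.0]
ee_rot: [0.044, 0.999, -0.006, 0.003]
force: [-1.1, -14.0, 22.4]
grip_width: 0.003
```

```bash
python3 -m creep '[{"x":0,"y":0.001,"z":0,"rx":0,"ry":0,"rz":0,"claw":0},{"x":0,"y":0,"z":-0.001,"rx":0,"ry":0,"rz":0,"claw":0},{"x":0,"y":0,"z":-0.001,"rx":0,"ry":0,"rz":0,"claw":0},{"x":0,"y":0,"z":-0.001,"rx":0,"ry":0,"rz":0,"claw":0},{"x":0,"y":0,"z":0,"rx":0,"ry":0,"rz":0,"claw":0}]'
```

```text
t: 22.2
position: [614.7, 1.1, 21.2]
ee_rot: [0.044, 0.999, -0.006, 0.001]
force: [3.3, -15.3, 4.2]
grip_width: 0.002
```

```bash
python3 -m creep '[{"x":0,"y":-0.002,"z":-0.0005,"rx":0,"ry":0,"rz":0,"claw":0},{"x":0,"y":-0.003,"z":-0.0015,"rx":0,"ry":0,"rz":0,"claw":0},{"x":0,"y":-0.004,"z":-0.001,"rx":0,"ry":0,"rz":0,"claw":0},{"x":0,"y":-0.004,"z":0,"rx":0,"ry":0,"rz":0,"claw":0},{"x":0,"y":0,"z":0,"rx":0,"ry":0,"rz":0,"claw":0}]'
```

```text
t: 22.82
position: [612.1, -0.7, 23.5]
ee_rot: [0.041, 0.999, 0.0, 0.0]
force: [-0.3, -0.2, 0.5]
grip_width: 0.001
```

```bash
python3 -m creep '[{"x":0,"y":-0.004,"z":0,"rx":0,"ry":0,"rz":0,"claw":0},{"x":0,"y":-0.003,"z":0,"rx":0,"ry":0,"rz":0,"claw":0},{"x":0,"y":0,"z":-0.01,"rx":0,"ry":0,"rz":0,"claw":0},{"x":0,"y":0,"z":-0.03,"rx":0,"ry":0,"rz":0,"claw":0},{"x":0,"y":0,"z":-0.05,"rx":0,"ry":0,"rz":0,"claw":0},{"x":0,"y":0,"z":-0.05,"rx":0,"ry":0,"rz":0,"claw":0},{"x":0,"y":0,"z":-0.05,"rx":0,"ry":0,"rz":0,"claw":0},{"x":0,"y":0,"z":0,"rx":0,"ry":0,"rz":0,"claw":0}]'
python3 -m creep '[{"x":0.04,"y":0.045,"z":0,"rx":0,"ry":0,"rz":0,"claw":0},{"x":0.04,"y":0.045,"z":0,"rx":0,"ry":0,"rz":0,"claw":0},{"x":0.04,"y":0.045,"z":0,"rx":0,"ry":0,"rz":0,"claw":0},{"x":0.04,"y":0.045,"z":0,"rx":0,"ry":0,"rz":0,"claw":0},{"x":0,"y":0.045,"z":0,"rx":0,"ry":0,"rz":0,"claw":0},{"x":0,"y":0.045,"z":0,"rx":0,"ry":0,"rz":0,"claw":0},{"x":0,"y":0.045,"z":0,"rx":0,"ry":0,"rz":0,"claw":0},{"x":0,"y":0,"z":0,"rx":0,"ry":0,"rz":0,"claw":0}]'
python3 look.py s11; python3 - <<'E'
from h import *
s=snapshot("top");save(s,"full.png")
im=cv2.cvtColor(s["image"],cv2.COLOR_RGB2BGR);m=cv2.inRange(cv2.cvtColor(im,cv2.COLOR_BGR2HSV),(105,150,40),(122,255,255))
m[:165]=0;m[225:]=0
cs,_=cv2.findContours(m,cv2.RETR_CCOMP,cv2.CHAIN_APPROX_NONE)
for k in sorted(cs,key=cv2.contourArea)[::-1][:2]:
    r=cv2.minAreaRect(k);print(r,np.round(onz(s,r[0],27),1),[np.round(onz(s,p,27)[:2],1).tolist() for p in cv2.boxPoints(r)])
E
```

```text
t: 23.82
position: [614.5, -7.7, 218.7]
ee_rot: [0.041, 0.999, 0.001, 0.005]
force: [-0.2, -0.1, -0.2]
grip_width: -0.001
t: 24.82
position: [476.2, 323.7, 213.1]
ee_rot: [0.038, 0.999, 0.002, -0.0]
force: [-0.7, -0.7, -0.3]
grip_width: -0.001
t 24.93 pos [477.  318.3 212.8] shift tool(m) [-0.1624 -0.3269  0.1922] rv [-0.09 -0.06  0.07] F [-0.  -0.6 -1. ] M [-0.02  0.02 -0.01] j [-0.51  0.65 -0.26  1.74  0.22  0.78  0.61] w -0.0
((249.1676483154297, 187.93251037597656), (43.425052642822266, 45.418514251708984), 4.635463714599609) [611.4 -19.3  27. ] [[557.6, 38.5], [673.5, 31.9], [666.1, -78.0], [549.9, -70.0]]
((249.56558227539062, 187.7786865234375), (22.815006256103516, 22.633935928344727), 5.194429397583008) [611.8 -20.3  27. ] [[585.3, 10.4], [643.1, 6.3], [638.6, -51.2], [580.7, -46.8]]
```

View pics/s11.png

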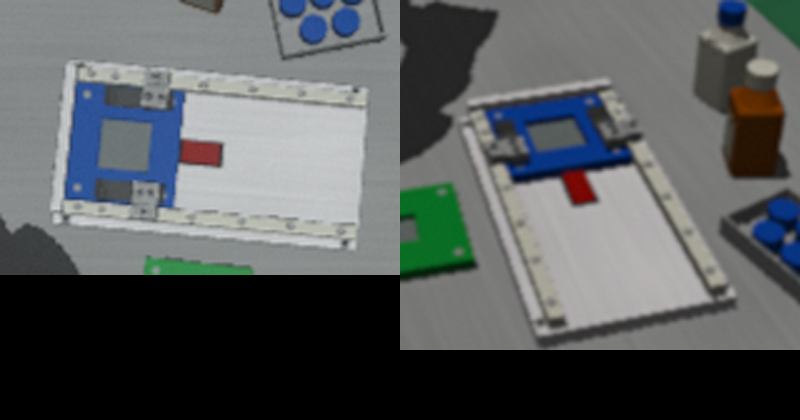

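View pics/full.png

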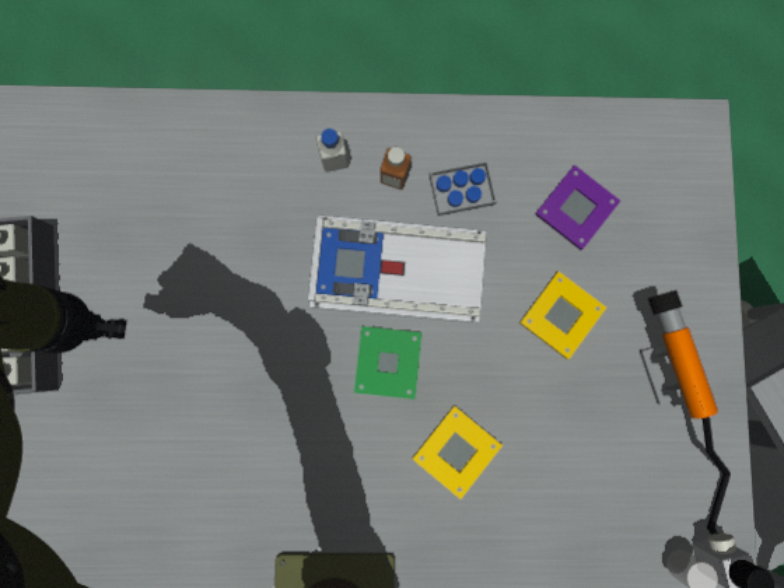

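```bash
python3 -c "
from h import *
st=get_state();print(st['t'],st['force'],abs(st['qvel']).max());print(finish_job())"
```

```text
24.975 [-0.19784551 -0.29885256 -0.39254809] 0.017060670311959705
the job is handed in; nothing more can be done
None
```

I loaded the blue nest plate fully home in the capping fixture and handed the job in at t ≈ 25 s; no verdict was reported. I pressed the plate down with closed fingertips at about 17–23 N. I then slid it over the catch and under both leaf springs until the TCP stopped advancing while the push force rose to about 14–15 N. After easing the pressure off, I backed away from the pocket wall and lifted clear.

- **Plate position:** the final pictures put its centre at about (611.5, −20) mm, against an expected home of (612, −20.6). Calibration is good to about 2 mm.
- **Catch:** the red catch is visible and looks raised behind the plate's rear edge.
- **Leaf springs:** both leaves lie over the plate's margins in the pictures. Their angles could not be measured.
- **Bystanders:** the bottles, cap tray and green plate look unmoved.
- **Hand:** it is clear at z ≈ 213 mm, with about zero force on it.

The only deviation was while the leading edge climbed the catch: the fingertips rose by about 0.9 mm, so the plate was slightly tilted. They read back at about 21 mm, the flat height, before the leading edge reached the brackets.

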